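# Lock the nested lids on the canister and keep the outer one in hand

## Task

The green canister's two nested lids lie together on the cork mat: pick up both at once by the inner lid's black bar, lower them onto the canister so that the lugs drop through the notches in its mouth, and turn the bar clockwise (from above) to its stop to lock the inner lid. Then take the outer green lid alone by its brass collar, because it still has to be wiped, and lift it straight off, leaving the inner lid seated and locked. Finish while still holding the outer lid level in the gripper, about ten centimetres above where it sat over the canister; leave the canister standing where it is, and do not knock the two shakers or the spice jar.

Things in the scene. Friction and masses are not known exactly. Their poses are not given: they have to be found in the camera images.
- canister: Green upright canister, loose but heavy (about 1.6 kg), 100 mm diameter, 110 mm tall; origin at the centre of its underside, z up. Its top has two notches along its own +x and -x (see canister_mouth). Half a turn makes no difference.
- canister_mouth (a point): Centre of the round mouth (57 mm wide) in the canister's 5 mm thick grey top, 110 mm above its underside; axes as the canister's. The two notches are 19 mm wide and reach 35.5 mm from the axis; a red dot marks each. Stops below the top let the lugs turn from the notches only clockwise seen from above, about 0.96 rad (55 degrees).
- inner_lid: Loose steel inner lid, 140 g; origin at the centre of the underside of its plug, z up. Plug 51 mm diameter, 20 mm deep, tapered to 40 mm at the bottom; two lugs along its own +x and -x, 12 mm wide, reaching 33 mm from the axis, 8.5 to 13.5 mm above the origin; flange 74 mm diameter, 20 to 25 mm up. Seated, the flange lies on the canister's top, origin 20 mm below the mouth.
- inner_bar (a point): Top centre of the inner lid's black bar, 80 mm above the lid's origin; axes as the lid's. The bar is 34 mm long on the lid's x (in line with the lugs), 12 mm thick on y, and stands 31 mm out of the outer lid's collar: pinched there across its thickness, it carries both lids, the outer riding on the flange. Half a turn makes no difference; plug and lugs have about 3 mm clearance.
- outer_lid: Loose green outer lid, 80 g, 84 mm diameter; origin at the centre of its underside, z up. Skirt 0 to 4 mm, plate 4 to 8 mm, round brass collar 8 to 28 mm up, 50 mm outside and 41 mm inside diameter, through which the bar passes. Nested, it lies loosely on the flange, origin 21 mm above the inner lid's. Grip across the collar, fingertips just above the plate; any yaw.
- outer_collar (a point): Centre of the top of the brass collar, 28 mm above the outer lid's origin.
- cork_mat: Fixed round cork mat, 116 mm diameter, 5 mm thick, on the washer's top; origin at the centre of its underside. The nested lids start on it.
- salt_shaker: Glass shaker with grey cap, 44 mm diameter, 90 mm tall, loose; origin under its centre. Leave alone.
- pepper_shaker: Second such shaker, same size, paler contents, loose; origin under its centre. Leave alone.
- spice_b: Spice jar with black cap, 45 mm diameter, 105 mm tall, loose; origin under its centre. Leave alone.
There are look-alikes about, which are no part of the job. What is shaped like the inner_lid but pink or purple is not meant.

How it is judged:
By the outcome, as a careful person would: the job done as asked, in the order asked, and still so for the second after the job is handed in, while the arm keeps its last pose, push and grip.
It also fails if it takes over 54 s, if anything falls off the work surface, if the arm or the gripper's body presses on something with over 40 N, if the wrist force passes 120 N, or if a joint passes its speed limit or range.

## Robot

A 6-joint arm with a two-finger parallel gripper is mounted at the origin on a cart in front of the work surface, level with it; the furniture and walls round the work are solid. World frame = base frame: x ahead of the robot, y to its left, z up, the work surface at z = 0. Lengths are in m, angles in rad, forces in N, time in s.
With the tool pointing down it reaches from about 0.375 to 0.9 m from the base axis. Payload 3.1 kg.
Tool frame: the origin (TCP) lies between the finger pads; the fingertips stand robot.finger_overhang ahead of it and the grasp point (between the pads) lies 3 mm ahead of it (robot.finger_overhang is the distance from the TCP to the fingertips, in m); z points along the fingers, y is the line along which they close (so a half turn about z gives the same grasp; the last joint's range is limited). The gripper opens to 87 mm and grips with 3 to 60 N. Pads are 19 mm wide; open, the fingers measure 117 mm over their backs; the gripper's body (75 mm by 190 mm) begins 51 mm behind the grasp point.
Start: joints at [-1.373, 0.527, 1.433, -0, 1.181, -0.178], TCP at [0.23, -0.581, 0.245] pointing down, gripper open.
Joint ranges: [-3.08, 3.08], [-0.75, 2.2], [0.22, 2.44], [-1.43, 4.57], [0, 2.65], [-2.85, 2.85]. Speed limits (rad/s): [2.79, 2.79, 3.14, 3.14, 3.14, 3.14].

## Interface

Orientations are given as a unit quaternion [x, y, z, w].
In Python, from rig import get_obs, vision, hand_in, nets, robot gives the robot as it stands.
- The arm moves only by the tool apply_moves, never from a script. Its argument "series" is a list of rows, each an object with "offset": the shift along the world's x, y, z in cm, a list of three; "rot": the turn, a rotation vector about the world's x, y, z in degrees, a list of three. A call has 1 to 20 rows; each row is the pose to reach, as a shift and turn from the pose commanded when the call began; what a row does not reach only later rows make up. A row lasts 1/10 s, in which the tool goes at most 50 mm and 8.59 degrees, less where a joint would pass 70% of its speed; a pose out of reach is approached as far as the arm can. A call with a gripper value outside its range is refused whole. "hand" is the opening, from 0 (shut) to 1 (fully open), set as the call begins (left out, the last holds). The fingers move at their own pace and stop on an object; "newtons" is the grip in N (left out, the last holds). Time passes only in rows, so rows that repeat a pose let the fingers close. It gives the time, the measured TCP pose, the force, the opening and the grip force at its end, in the units of the state.
- get_obs(): the state, without advancing time (a new reading comes with each control period).
- vision.camera(name): name is "scene" or "top"; returns the picture (420x560x3 uint8, red, green, blue); there is no depth.
- vision.calibration(name): a dict with "K" (3x3 intrinsics, pixels), "R" (3x3) and "t" (3): a world point X has camera coordinates R X + t. Camera axes: x right, y down, z forward; pixel columns grow to the right and rows downward; lengths in m; the calibration is good to about 2 mm. A picture is of the moment at which its call begins. calibration takes no time and is no camera call.
- hand_in(): hands the job in; it is judged then, once.
Trained networks look in the newest picture that a camera, given by its name, has taken for a name from the list of things; names that differ only in an ending like _2 or _b are one class to them, and where a whole thing is asked for, a point or a joint stands for the part that bears it (a point fixed in the world has none). Each returns a list of dicts, best first, with "conf" (0 to 1); they miss things now and then, are a little off and sometimes report something else, mostly with a low value. They report only what shows in the picture. A call takes as long as a camera call. They do not tell look-alikes from the thing itself.
- nets.search_frame(camera, query): "centre" ([x, y, z] in m, in world coordinates, good to about 4 mm: the middle of the surface that is visible of it).
- nets.spot_point(camera, query): "centre" ([x, y, z] in m, in world coordinates, good to about 4 mm: a listed point, or the origin of a listed thing).
The state is a dict: "time": time; "q": joint angles; "joint_velocities": joint speeds; "joint_torque": joint torques, N m; "position": TCP position; "tool_rot": TCP orientation; "ft_force": force on the tool from outside, world axes, zero at the start; "moment": the same for the moment, N m; "grip_width": finger opening in m; "grip_force": force on a finger pad.
Only numpy, scipy, OpenCV 4.12 (cv2) and the standard library are available. Lean on these libraries where they do the work, as an engineer would, in place of code of your own. Each camera call takes 0.05 s, during which the arm holds its last target. There are 200 camera calls.

## Working session

There is one attempt and no reset: what is moved stays moved. The work goes in short steps, Python scripts to look and compute and a tool call to move; the robot and the scene stay as the last step left them, time stands still between calls to the robot, and variables do not carry over. Pictures are saved under pics/ and viewed, at most 10 in all, crops included, and the job is handed in when it is done.

Besides the shell and the picture viewer there is one more tool, called after ">>>" by a JSON object that holds its "api" and its "payload", one argument or row to a line. apply_moves: Moves the arm, as the interface text tells. Its arguments: {"type":"object","properties":{"series":{"type":"array"},"hand":{"type":"number"},"newtons":{"type":"number"}},"required":["series"]}

```bash
mkdir -p pics; ls; python3 - <<'E'
from rig import get_obs, vision, nets, robot
import cv2, numpy as np
for c in ["scene","top"]:
    im=vision.camera(c); cv2.imwrite(f"pics/{c}0.png",im[:,:,::-1])
    k=vision.calibration(c); print(c,k["K"][0][0],k["K"][:2,2],"campos",(-np.array(k["R"]).T@k["t"]).round(3))
    for q in ["canister_mouth","inner_bar","outer_collar","inner_lid","outer_lid","cork_mat","canister","salt_shaker","spice_b"]:
        f=nets.spot_point(c,q)
        for d in f[:4]:
            X=np.array(d["centre"]);p=np.array(k["K"])@(np.array(k["R"])@X+k["t"])
            print(q,X.round(3),round(d["conf"],2),(p[:2]/p[2]).round())
print(robot.finger_overhang); o=get_obs(); print(o["time"],o["position"],o["tool_rot"],o["ft_force"])
E
```

```text
pics
scene 523.8206877352695 [268.47932878 208.44821712] campos [0.197 0.545 0.846]
canister_mouth [ 0.495 -0.147  0.114] 0.6 [357. 169.]
inner_bar [0.472 0.156 0.055] 0.74 [272. 296.]
inner_bar [0.608 0.174 0.08 ] 0.73 [206. 254.]
inner_bar [0.47  0.152 0.083] 0.71 [275. 285.]
inner_bar [0.543 0.013 0.084] 0.68 [289. 216.]
outer_collar [0.474 0.152 0.054] 0.76 [273. 293.]
outer_collar [0.47  0.153 0.024] 0.29 [274. 304.]
inner_lid [0.608 0.175 0.   ] 0.91 [209. 279.]
inner_lid [0.468 0.15  0.004] 0.68 [275. 309.]
inner_lid [0.549 0.015 0.002] 0.61 [284. 241.]
outer_lid [0.469 0.154 0.026] 0.98 [274. 304.]
cork_mat [0.466 0.158 0.001] 0.92 [274. 313.]
canister [ 0.494 -0.141  0.001] 0.92 [348. 208.]
salt_shaker [0.724 0.119 0.003] 0.85 [185. 230.]
salt_shaker [ 0.462  0.154 -0.001] 0.69 [277. 313.]
spice_b [0.69  0.016 0.004] 0.55 [230. 207.]
top 425.29774730307065 [276.44197476 208.14893424] campos [0.533 0.017 0.93 ]
canister_mouth [ 0.495 -0.144  0.114] 0.73 [368. 255.]
inner_bar [0.547 0.019 0.082] 0.9 [282. 229.]
inner_bar [0.47  0.153 0.088] 0.78 [215. 269.]
inner_bar [0.604 0.176 0.079] 0.7 [203. 201.]
outer_collar [0.471 0.155 0.056] 0.93 [216. 267.]
outer_collar [0.468 0.151 0.028] 0.54 [220. 267.]
inner_lid [0.604 0.176 0.005] 0.97 [210. 204.]
inner_lid [ 0.547  0.017 -0.004] 0.65 [283. 229.]
inner_lid [0.471 0.15  0.003] 0.58 [222. 265.]
outer_lid [0.467 0.153 0.027] 0.85 [219. 268.]
canister [ 0.496 -0.14  -0.   ] 0.84 [356. 252.]
salt_shaker [ 0.722  0.115 -0.001] 0.57 [238. 151.]
spice_b [0.69  0.009 0.001] 0.95 [286. 164.]
0.022
1.0 [ 0.22998271 -0.58113059  0.24455409] [ 9.82301976e-01  1.87304105e-01 -1.56352557e-05  2.00818160e-06] [ 0.54024717  0.47862683 -0.07170351]
```

View pics/scene0.png

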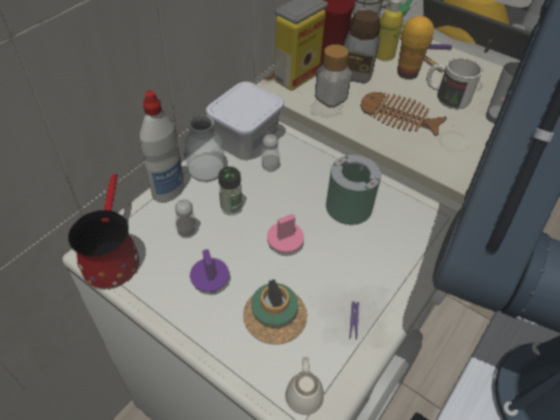

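```bash
python3 - <<'E'
import cv2,numpy as np
a=cv2.imread("pics/top0.png")
A=cv2.resize(a[215:315,165:298],(798,600),interpolation=cv2.INTER_CUBIC)
cv2.imwrite("pics/crop_lids.png",A)
cv2.imwrite("pics/crop_can.png",cv2.resize(a[210:300,310:430],(800,600),interpolation=cv2.INTER_CUBIC))
E
```

```text
(no output)
```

View pics/top0.png

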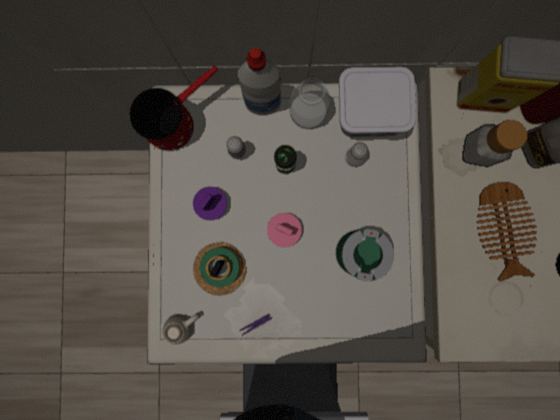

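View pics/crop_lids.png

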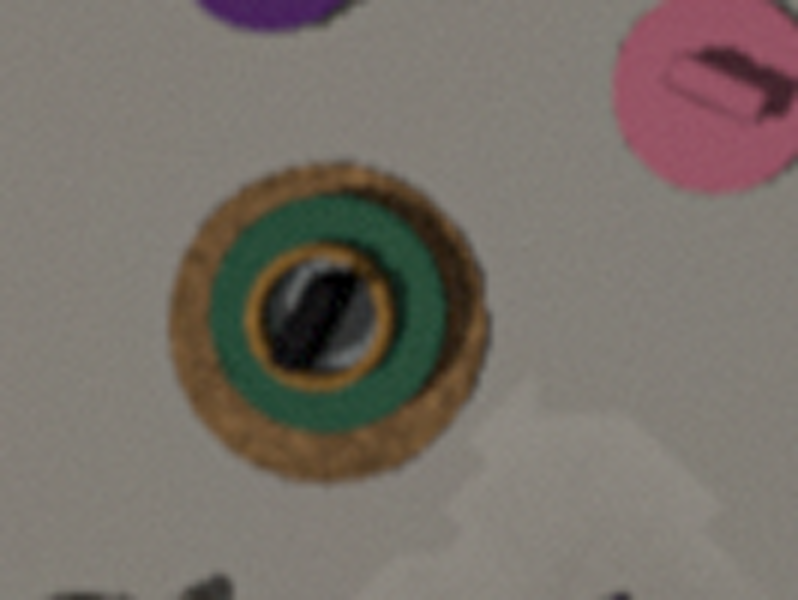

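View pics/crop_can.png

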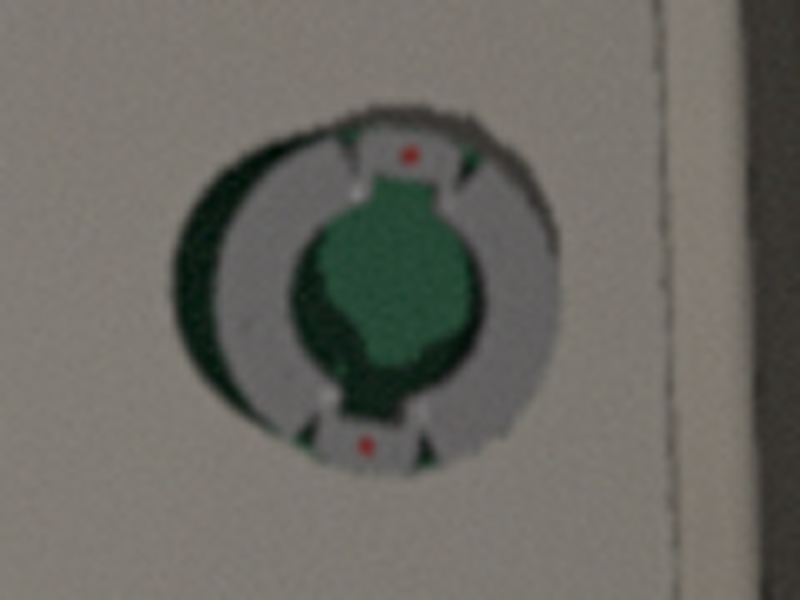

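The meant lids are the pair at scene (275,297) / top (219,267): black bar in a brass collar on a green lid, on the cork mat. The pink one (top 285,230) and the purple one (top 210,203) have no collar or green lid and are look-alikes, and the crop confirms this. The canister is at top (368,253), with red dots at about (371,233) and (365,277). Next I fit the bar box and the dots from both views.

```bash
cat > h.py <<'E'
import cv2,numpy as np
from rig import vision
from scipy.optimize import least_squares, minimize, differential_evolution
C={c:{k:np.array(v) for k,v in vision.calibration(c).items() if k in "KRt"} for c in ("scene","top")}
def proj(c,X):
    X=np.atleast_2d(X); p=(X@C[c]["R"].T+C[c]["t"])@C[c]["K"].T; return p[:,:2]/p[:,2:]
def tri(u):  # dict cam->pixel
    f=lambda X: np.concatenate([proj(c,X)[0]-u[c] for c in u])
    r=least_squares(f,[.5,0,.05]); return r.x, np.abs(r.fun).max()
def box(x,y,yaw,z0,z1,L,W):
    c,s=np.cos(yaw),np.sin(yaw)
    return np.array([[x+a*c*L/2-b*s*W/2,y+a*s*L/2+b*c*W/2,z] for z in(z0,z1) for a in(-1,1) for b in(-1,1)])
def hullmask(c,P,S=4,shape=(420,560)):
    h=cv2.convexHull(((proj(c,P)+.5)*S).astype(np.float32)); m=np.zeros((shape[0],shape[1]),np.uint8)
    m=np.zeros((shape[0]*S,shape[1]*S),np.uint8); cv2.fillConvexPoly(m,h.astype(int),255)
    return cv2.resize(m,shape[::-1],interpolation=cv2.INTER_AREA)/255.
E
python3 - <<'E'
from h import *
ims={c:cv2.imread(f"pics/{c}0.png").astype(int) for c in C}
mouth=np.array([.495,-.145,.11]); D={}
for c,im in ims.items():
    b,g,r=im[...,0],im[...,1],im[...,2]
    m=((r-np.maximum(b,g))>35).astype(np.uint8)
    u=proj(c,mouth)[0]; yy,xx=np.mgrid[:420,:560]; m[np.hypot(xx-u[0],yy-u[1])>40]=0
    n,l,s,ce=cv2.connectedComponentsWithStats(m); D[c]=[ (s[i,4],) for i in range(1,n)]
    w=np.clip(r-np.maximum(b,g)-20,0,None)
    cs=[]
    for i in range(1,n):
        mm=cv2.dilate((l==i).astype(np.uint8),np.ones((3,3)))*w; cs.append(np.array([(xx*mm).sum(),(yy*mm).sum()])/mm.sum())
    print(c,[x.round(1) for x in cs],D[c]); D[c]=cs
for i in range(len(D["top"])):
    for j in range(len(D["scene"])):
        X,e=tri({"top":D["top"][i],"scene":D["scene"][j]}); print("dot",X.round(4),round(e,2))
# brass, dark
for c,im in ims.items():
    b,g,r=im[...,0],im[...,1],im[...,2]
    u=proj(c,[.47,.153,.07])[0].astype(int); x,y=u
    v=im.max(2); print(c,u); print(v[y-16:y+17,x-16:x+17])
E
```

```text
scene [array([339.9, 160.2]), array([372.1, 182.8])] [(np.int32(1),), (np.int32(1),)]
top [array([371.1, 232.9]), array([364.5, 276.5])] [(np.int32(6),), (np.int32(4),)]
dot [ 0.5367 -0.1522  0.1077] 0.22
dot [ 0.5081 -0.185   0.0332] 16.56
dot [ 0.4834 -0.1112  0.1714] 16.82
dot [ 0.4537 -0.1374  0.1087] 0.14
scene [274 290]
[[181 181 182 ... 182 182 181]
 [182 182 182 ... 182 182 182]
 [181 182 181 ... 181 182 182]
 ...
 [111 111 104 ...  94 106 112]
 [112 110 104 ...  99 110 113]
 [110 110 106 ... 103 111 114]]
top [215 267]
[[107 106 106 ...  71  65  51]
 [ 99 102 103 ...  78  73  65]
 [102 100 105 ...  79  80  78]
 ...
 [101 102 109 ...  79  77  73]
 [103 105 106 ...  79  72  71]
 [105 105 110 ...  71  70  79]]
```

```bash
python3 - <<'E'
from h import *
ims={c:cv2.imread(f"pics/{c}0.png").astype(float) for c in C}
T={};ROI={}
for c,im in ims.items():
    u=proj(c,[.47,.153,.07])[0]; yy,xx=np.mgrid[:420,:560]
    v=im.max(2); hi=62 if c=="top" else 75
    T[c]=np.clip((55-v)/25,0,1); ROI[c]=(slice(int(u[1])-20,int(u[1])+21),slice(int(u[0])-20,int(u[0])+21))
    print(np.percentile(v[ROI[c]],[1,5,10,20]))
def cost(p,ret=0):
    e=0
    for c in C:
        m=hullmask(c,box(p[0],p[1],p[2],.050,p[3],.034,.012))
        e+=np.abs(m-T[c])[ROI[c]].sum()
    return e
r=differential_evolution(cost,[(.455,.485),(.138,.168),(-1.57,1.57),(.075,.095)],popsize=8,maxiter=25,seed=1)
print(r.x,np.degrees(r.x[2]),r.fun,{c:T[c][ROI[c]].sum() for c in C})
# brass ring outer by colour
for c,im in ims.items():
    b,g,rr=im[...,0],im[...,1],im[...,2]; print(c)
out=[]
P=r.x
for c in C:
    im=ims[c].astype(np.uint8); y,x=ROI[c]; s=10
    cr=cv2.resize(im[y,x],None,fx=s,fy=s,interpolation=cv2.INTER_CUBIC)
    o=np.array([x.start,y.start])-.5
    q=lambda X:((proj(c,X)-o)*s).astype(int)
    B=box(*P[:3],.05,P[3],.034,.012)
    cv2.polylines(cr,[q(B[[4,5,7,6]])],True,(0,255,255),1); 
    for i in range(4): cv2.line(cr,tuple(map(int,q(B[i])[0])),tuple(map(int,q(B[i+4])[0])),(255,255,0),1)
    a=np.linspace(0,6.28,60)
    cv2.polylines(cr,[q(np.c_[P[0]+.025*np.cos(a),P[1]+.025*np.sin(a),0*a+.054])],True,(255,0,255),1)
    out.append(cr[:400,:400])
cv2.imwrite("pics/fit.png",np.clip(np.hstack(out)*1.3,0,255))
E
```

```text
[59. 60. 63. 98.]
[ 5. 20. 35. 56.]
[ 0.47059407  0.15163045 -0.94251213  0.07540163] -54.00196746374975 299.49098039215687 {'scene': np.float64(0.0), 'top': np.float64(221.88)}
scene
top[ WARN:0@10.036] global loadsave.cpp:1063 imwrite_ Unsupported depth image for selected encoder is fallbacked to CV_8U.
```

View pics/fit.png

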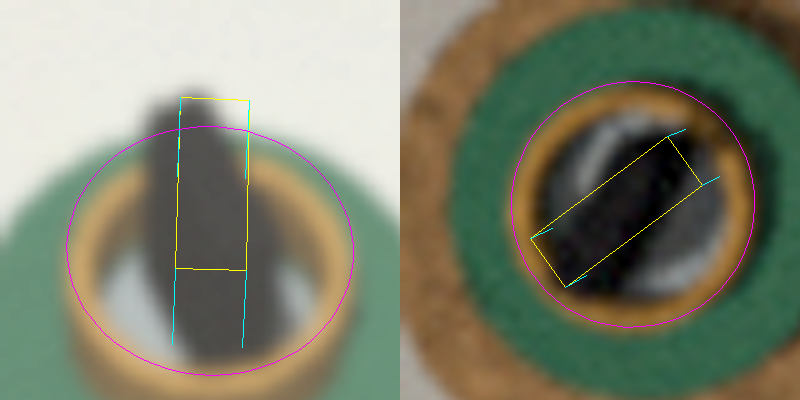

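```bash
python3 - <<'E'
from h import *
ims={c:cv2.imread(f"pics/{c}0.png").astype(float) for c in C}
T={};ROI={}
for c,im in ims.items():
    u=proj(c,[.47,.153,.07])[0]
    v=im.max(2); sat=v-im.min(2); t=(95,25) if c=="scene" else (50,25)
    T[c]=np.clip((t[0]-v)/t[1],0,1)*np.clip((35-sat)/10,0,1); ROI[c]=(slice(int(u[1])-20,int(u[1])+21),slice(int(u[0])-20,int(u[0])+21))
    yy,xx=np.mgrid[:420,:560]
    # keep only the inside of the collar / above
    n,l,s,ce=cv2.connectedComponentsWithStats((T[c]>.3).astype(np.uint8)); k=l[int(u[1]),int(u[0])]; T[c]*=cv2.dilate((l==k).astype(np.uint8),np.ones((3,3))); print(c,k,s[k])
def cost(p,cs=C):
    return sum(np.abs(hullmask(c,box(p[0],p[1],p[2],.040,p[3],.034,.012))-T[c])[ROI[c]].sum() for c in cs)
r=differential_evolution(cost,[(.455,.485),(.138,.168),(-1.57,1.57),(.078,.092)],popsize=8,maxiter=30,seed=1)
print(r.x,np.degrees(r.x[2]),r.fun,{c:(T[c][ROI[c]].sum(),cost(r.x,[c])) for c in C})
P=r.x
# collar ring via brass mask
def ring(p):
    e=0
    for c,im in ims.items():
        pass
    return e
out=[]
for c in C:
    im=ims[c].astype(np.uint8); y,x=ROI[c]; s=10
    cr=cv2.resize(im[y,x],None,fx=s,fy=s,interpolation=cv2.INTER_CUBIC)
    o=np.array([x.start,y.start])-.5
    q=lambda X:((proj(c,X)-o)*s).astype(int)
    B=box(*P[:3],.04,P[3],.034,.012)
    cv2.polylines(cr,[q(B[[4,5,7,6]])],True,(0,255,255),1)
    for i in range(4): cv2.line(cr,tuple(map(int,q(B[i])[0])),tuple(map(int,q(B[i+4])[0])),(255,255,0),1)
    a=np.linspace(0,6.28,60)
    cv2.polylines(cr,[q(np.c_[P[0]+.025*np.cos(a),P[1]+.025*np.sin(a),0*a+.054])],True,(255,0,255),1)
    out.append(cr[:400,:400])
cv2.imwrite("pics/fit2.png",np.clip(np.hstack(out)*1.3,0,255).astype(np.uint8))
E
```

```text
scene 634 [268 280  15  26 273]
top 1725 [209 260  17  17 173]
[ 0.46974905  0.15227872 -0.55313495  0.07817854] -31.692298399214447 91.42227450980393 {'scene': (np.float64(261.444), np.float64(57.29701960784314)), 'top': (np.float64(153.388), np.float64(34.12525490196079))}
```

View pics/fit2.png

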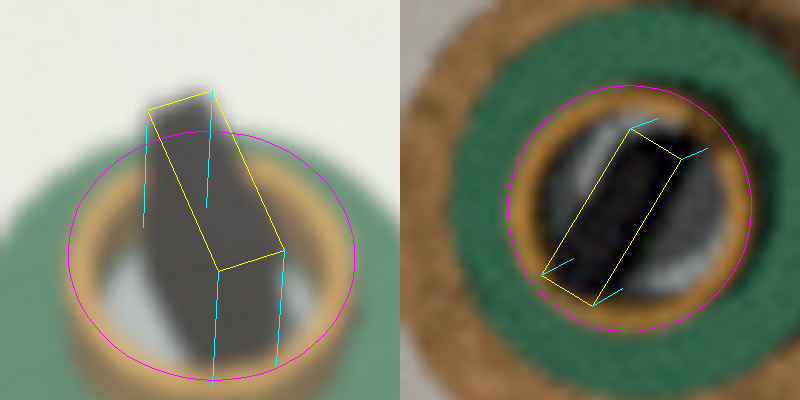

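>>> {"api": "apply_moves", "payload": {
  "hand": 1,
  "series": [
    {"offset": [19, 38, 0], "rot": [0, 0, 65]},
    {"offset": [19, 38, 0], "rot": [0, 0, 65]},
    {"offset": [19, 38, 0], "rot": [0, 0, 65]},
    {"offset": [19, 38, 0], "rot": [0, 0, 65]},
    {"offset": [19, 38, 0], "rot": [0, 0, 65]},
    {"offset": [19, 38, 0], "rot": [0, 0, 65]},
    {"offset": [19, 38, 0], "rot": [0, 0, 65]},
    {"offset": [19, 38, 0], "rot": [0, 0, 65]},
    {"offset": [24, 73.3, -5], "rot": [0, 0, 126.4]},
    {"offset": [24, 73.3, -5], "rot": [0, 0, 126.4]},
    {"offset": [24, 73.3, -5], "rot": [0, 0, 126.4]},
    {"offset": [24, 73.3, -5], "rot": [0, 0, 126.4]},
    {"offset": [24, 73.3, -5], "rot": [0, 0, 126.4]},
    {"offset": [24, 73.3, -5], "rot": [0, 0, 126.4]},
    {"offset": [24, 73.3, -5], "rot": [0, 0, 126.4]},
    {"offset": [24, 73.3, -5], "rot": [0, 0, 126.4]},
    {"offset": [24, 73.3, -5], "rot": [0, 0, 126.4]},
    {"offset": [24, 73.3, -5], "rot": [0, 0, 126.4]},
    {"offset": [24, 73.3, -5], "rot": [0, 0, 126.4]}
  ]
}}

```text
time: 2.9
position: [0.4699, 0.151, 0.1947]
tool_rot: [0.276, 0.961, -0.0, -0.0]
ft_force: [0.2, 0.3, -0.7]
grip_width: 0.0867
grip_force: 0.0
```

>>> {"api": "apply_moves", "payload": {
  "series": [
    {"offset": [0, 0.1, -5], "rot": [0, 0, 0]},
    {"offset": [0, 0.1, -9], "rot": [0, 0, 0]},
    {"offset": [0, 0.1, -11.5], "rot": [0, 0, 0]},
    {"offset": [0, 0.1, -11.5], "rot": [0, 0, 0]},
    {"offset": [0, 0.1, -11.5], "rot": [0, 0, 0]}
  ]
}}

```text
time: 3.4
position: [0.4703, 0.1517, 0.0799]
tool_rot: [0.277, 0.961, -0.0, -0.0]
ft_force: [-0.7, -0.2, 0.4]
grip_width: 0.0871
grip_force: 0.0
```

>>> {"api": "apply_moves", "payload": {
  "hand": 0,
  "newtons": 35,
  "series": [
    {"offset": [0, 0, 0], "rot": [0, 0, 0]},
    {"offset": [0, 0, 0], "rot": [0, 0, 0]},
    {"offset": [0, 0, 0], "rot": [0, 0, 0]},
    {"offset": [0, 0, 0], "rot": [0, 0, 0]},
    {"offset": [0, 0, 0], "rot": [0, 0, 0]},
    {"offset": [0, 0, 0], "rot": [0, 0, 0]},
    {"offset": [0, 0, 0], "rot": [0, 0, 0]},
    {"offset": [0, 0, 0], "rot": [0, 0, 0]},
    {"offset": [0, 0, 0], "rot": [0, 0, 0]},
    {"offset": [0, 0, 0], "rot": [0, 0, 0]}
  ]
}}

```text
time: 4.4
position: [0.47, 0.1529, 0.0795]
tool_rot: [0.276, 0.961, -0.0, -0.0]
ft_force: [0.1, -0.2, 0.7]
grip_width: 0.0148
grip_force: 0.0
```

>>> {"api": "apply_moves", "payload": {
  "series": [
    {"offset": [0, 0, 0], "rot": [0, 0, 0]},
    {"offset": [0, 0, 0], "rot": [0, 0, 0]},
    {"offset": [0, 0, 0], "rot": [0, 0, 0]},
    {"offset": [0, 0, 0], "rot": [0, 0, 0]}
  ]
}}

```text
time: 4.8
position: [0.47, 0.1529, 0.0795]
tool_rot: [0.276, 0.961, 0.0, -0.0]
ft_force: [-0.2, 0.5, -0.6]
grip_width: 0.0118
grip_force: 35.0
```

>>> {"api": "apply_moves", "payload": {
  "series": [
    {"offset": [0, 0, 1], "rot": [0, 0, 0]},
    {"offset": [0, 0, 3], "rot": [0, 0, 0]},
    {"offset": [0, 0, 7], "rot": [0, 0, 0]},
    {"offset": [0, 0, 11.5], "rot": [0, 0, 0]},
    {"offset": [0, 0, 16], "rot": [0, 0, 0]},
    {"offset": [0, 0, 16], "rot": [0, 0, 0]},
    {"offset": [0, 0, 16], "rot": [0, 0, 0]}
  ]
}}

```text
time: 5.5
position: [0.4698, 0.1529, 0.2407]
tool_rot: [0.276, 0.961, 0.0, 0.001]
ft_force: [-0.4, 0.6, -2.9]
grip_width: 0.0122
grip_force: 35.0
```

>>> {"api": "apply_moves", "payload": {
  "series": [
    {"offset": [0.5, -3, 0], "rot": [0, 0, 2]},
    {"offset": [1, -7, 0], "rot": [0, 0, 5]},
    {"offset": [1, -11, 0], "rot": [0, 0, 9]},
    {"offset": [1.5, -15, 0], "rot": [0, 0, 13]},
    {"offset": [2, -19, 0], "rot": [0, 0, 16]},
    {"offset": [2, -23, 0], "rot": [0, 0, 19]},
    {"offset": [2.5, -27, 0], "rot": [0, 0, 21]},
    {"offset": [2.5, -29.8, 0], "rot": [0, 0, 21.9]},
    {"offset": [2.5, -29.8, -1], "rot": [0, 0, 21.9]},
    {"offset": [2.5, -29.8, -2], "rot": [0, 0, 21.9]},
    {"offset": [2.5, -29.8, -2], "rot": [0, 0, 21.9]},
    {"offset": [2.5, -29.8, -2], "rot": [0, 0, 21.9]}
  ]
}}

```text
time: 6.7
position: [0.494, -0.1435, 0.2183]
tool_rot: [0.087, 0.996, 0.001, -0.002]
ft_force: [-0.0, -0.0, -2.4]
grip_width: 0.0118
grip_force: 35.0
```

```bash
python3 - <<'E'
from h import *
from rig import nets,get_obs
o=get_obs(); print(o["time"],o["position"],o["tool_rot"].round(4),o["ft_force"],o["moment"])
for c in C:
    im=vision.camera(c); cv2.imwrite(f"pics/{c}1.png",im[:,:,::-1])
    for q in ("inner_bar","inner_lid","outer_lid","outer_collar","canister_mouth","canister"):
        for d in nets.spot_point(c,q)[:3]:
            X=np.array(d["centre"])
            if X[1]<-.08: print(c,q,X.round(4),round(d["conf"],2))
a=cv2.imread("pics/scene1.png");b=cv2.imread("pics/top1.png")
u=[proj("scene",[.495,-.145,.16])[0].astype(int),proj("top",[.495,-.145,.16])[0].astype(int)]
cr=[cv2.resize(i[v[1]-55:v[1]+55,v[0]-35:v[0]+35],(382,600),interpolation=cv2.INTER_CUBIC) for i,v in zip((a,b),u)]
print(u); cv2.imwrite("pics/hover.png",np.hstack(cr))
E
```

```text
6.7 [ 0.49400894 -0.14349702  0.21833611] [ 8.740e-02  9.962e-01  8.000e-04 -1.600e-03] [-0.00928464 -0.02674279 -2.40621721] [ 0.10725805 -0.17091834 -0.00441052]
scene inner_bar [ 0.4928 -0.1455  0.2232] 0.73
scene inner_lid [ 0.4961 -0.1434  0.1446] 0.57
scene outer_lid [ 0.4957 -0.1444  0.1632] 0.87
scene outer_collar [ 0.4944 -0.145   0.1914] 0.85
scene canister_mouth [ 0.496  -0.1427  0.1131] 0.6
scene canister [ 0.4955 -0.1389  0.003 ] 0.98
top outer_lid [ 0.4901 -0.1493  0.1662] 0.56
top canister [ 4.962e-01 -1.395e-01 -1.000e-04] 0.49
[array([359, 152]), array([373, 255])]
```

View pics/hover.png

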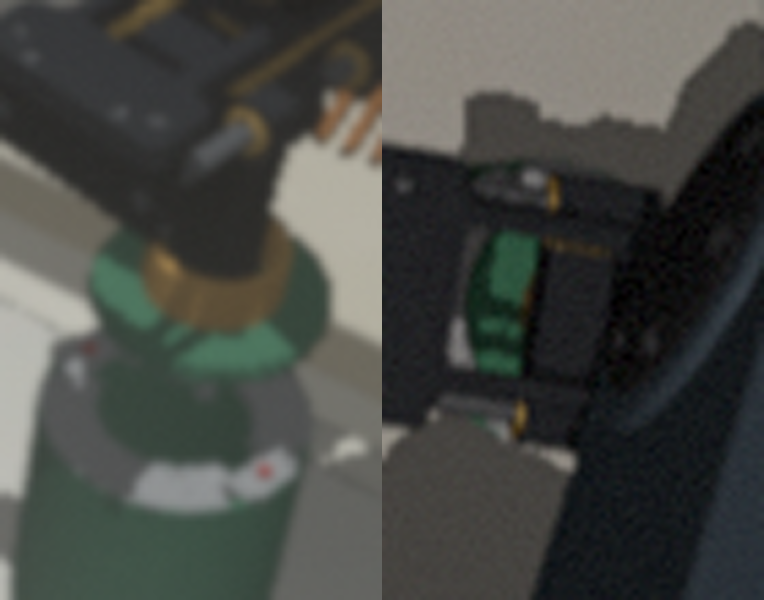

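The scene crop shows the lids hanging level over the mouth, with red dots at left (88,350) and right (264,470). The networks put the lid axis within about 2 mm of the mouth. Now I lower it in guarded steps.

>>> {"api": "apply_moves", "payload": {
  "series": [
    {"offset": [0, 0, -1], "rot": [0, 0, 0]},
    {"offset": [0, 0, -2], "rot": [0, 0, 0]},
    {"offset": [0, 0, -3], "rot": [0, 0, 0]},
    {"offset": [0, 0, -3.4], "rot": [0, 0, 0]},
    {"offset": [0, 0, -3.4], "rot": [0, 0, 0]},
    {"offset": [0, 0, -3.4], "rot": [0, 0, 0]},
    {"offset": [0, 0, -3.4], "rot": [0, 0, 0]}
  ]
}}

```text
time: 8.1
position: [0.4953, -0.1453, 0.1858]
tool_rot: [0.088, 0.996, -0.0, 0.0]
ft_force: [-0.8, 0.2, -2.5]
grip_width: 0.0117
grip_force: 35.0
```

```bash
python3 - <<'E'
from rig import get_obs
o=get_obs(); print(o["time"],o["position"].round(4),o["tool_rot"].round(4),o["ft_force"].round(2),o["moment"].round(2))
E
```

```text
8.1 [ 0.4953 -0.1453  0.1858] [ 8.810e-02  9.961e-01 -2.000e-04  4.000e-04] [-0.77  0.17 -2.47] [ 0.13 -0.13  0.01]
```

>>> {"api": "apply_moves", "payload": {
  "series": [
    {"offset": [0, 0, -0.4], "rot": [0, 0, 0]},
    {"offset": [0, 0, -0.8], "rot": [0, 0, 0]},
    {"offset": [0, 0, -1], "rot": [0, 0, 0]},
    {"offset": [0, 0, -1], "rot": [0, 0, 0]}
  ]
}}

```text
time: 8.5
position: [0.4947, -0.145, 0.1751]
tool_rot: [0.088, 0.996, 0.0, -0.0]
ft_force: [-0.2, 0.8, -2.1]
grip_width: 0.0116
grip_force: 35.0
```

>>> {"api": "apply_moves", "payload": {
  "series": [
    {"offset": [0, 0, -0.3], "rot": [0, 0, 0]},
    {"offset": [0, 0, -0.5], "rot": [0, 0, 0]},
    {"offset": [0, 0, -0.5], "rot": [0, 0, 0]},
    {"offset": [0, 0, -0.5], "rot": [0, 0, 0]}
  ]
}}

```text
time: 8.9
position: [0.495, -0.1451, 0.1705]
tool_rot: [0.088, 0.996, 0.0, -0.0]
ft_force: [0.2, 0.6, -2.9]
grip_width: 0.012
grip_force: 35.0
```

>>> {"api": "apply_moves", "payload": {
  "series": [
    {"offset": [0, 0, -0.2], "rot": [0, 0, 0]},
    {"offset": [0, 0, -0.4], "rot": [0, 0, 0]},
    {"offset": [0, 0, -0.5], "rot": [0, 0, 0]},
    {"offset": [0, 0, -0.5], "rot": [0, 0, 0]}
  ]
}}

```text
time: 9.3
position: [0.4948, -0.1451, 0.1653]
tool_rot: [0.088, 0.996, 0.0, -0.0]
ft_force: [-0.6, -0.1, -2.5]
grip_width: 0.012
grip_force: 35.0
```

>>> {"api": "apply_moves", "payload": {
  "series": [
    {"offset": [0, 0, -0.1], "rot": [0, 0, 0]},
    {"offset": [0, 0, -0.15], "rot": [0, 0, 0]},
    {"offset": [0, 0, -0.2], "rot": [0, 0, 0]},
    {"offset": [0, 0, -0.2], "rot": [0, 0, 0]}
  ]
}}

```text
time: 9.7
position: [0.495, -0.1452, 0.1645]
tool_rot: [0.088, 0.996, -0.0, 0.0]
ft_force: [-2.0, 1.1, 5.0]
grip_width: 0.0117
grip_force: 35.0
```

>>> {"api": "apply_moves", "payload": {
  "series": [
    {"offset": [0, 0, 0.05], "rot": [0, 0, -5]},
    {"offset": [0, 0, 0.05], "rot": [0, 0, -10]},
    {"offset": [0, 0, 0.05], "rot": [0, 0, -15]},
    {"offset": [0, 0, 0.05], "rot": [0, 0, -20]},
    {"offset": [0, 0, 0.05], "rot": [0, 0, -25]},
    {"offset": [0, 0, 0.05], "rot": [0, 0, -30]},
    {"offset": [0, 0, 0.05], "rot": [0, 0, -35]},
    {"offset": [0, 0, 0.05], "rot": [0, 0, -40]},
    {"offset": [0, 0, 0.05], "rot": [0, 0, -45]},
    {"offset": [0, 0, 0.05], "rot": [0, 0, -48]},
    {"offset": [0, 0, 0.05], "rot": [0, 0, -50]},
    {"offset": [0, 0, 0.05], "rot": [0, 0, -50]}
  ]
}}

```text
time: 10.9
position: [0.4956, -0.1454, 0.1645]
tool_rot: [0.501, 0.866, -0.0, 0.001]
ft_force: [0.5, -0.9, 1.0]
grip_width: 0.0119
grip_force: 35.0
```

```bash
cat > s.py <<'E'
from rig import get_obs
import numpy as np
o=get_obs(); r=o["tool_rot"]; print(o["time"],o["position"].round(4),"yaw",np.degrees(2*np.arctan2(r[1],r[0])).round(2),o["ft_force"].round(2),o["moment"].round(2))
E
python3 s.py
```

```text
10.9 [ 0.4956 -0.1454  0.1645] yaw 119.89 [ 0.51 -0.86  0.98] [-0.02 -0.17 -0.03]
```

Free so far (50° turned); on to the stop.

>>> {"api": "apply_moves", "payload": {
  "series": [
    {"offset": [0, 0, 0], "rot": [0, 0, -2]},
    {"offset": [0, 0, 0], "rot": [0, 0, -4]},
    {"offset": [0, 0, 0], "rot": [0, 0, -5]},
    {"offset": [0, 0, 0], "rot": [0, 0, -6]},
    {"offset": [0, 0, 0], "rot": [0, 0, -6]},
    {"offset": [0, 0, 0], "rot": [0, 0, -6]}
  ]
}}

```text
time: 11.5
position: [0.4958, -0.1454, 0.1644]
tool_rot: [0.545, 0.838, 0.0, 0.001]
ft_force: [1.6, 0.3, 3.6]
grip_width: 0.0119
grip_force: 35.0
```

```bash
python3 s.py
```

```text
11.5 [ 0.4958 -0.1454  0.1644] yaw 113.91 [1.63 0.26 3.61] [-0.02 -0.41  0.04]
```

>>> {"api": "apply_moves", "payload": {
  "series": [
    {"offset": [0, 0, 0], "rot": [0, 0, -1]},
    {"offset": [0, 0, 0], "rot": [0, 0, -2]},
    {"offset": [0, 0, 0], "rot": [0, 0, -3]},
    {"offset": [0, 0, 0], "rot": [0, 0, -3]}
  ]
}}

```text
time: 11.9
position: [0.4959, -0.1457, 0.1644]
tool_rot: [0.567, 0.823, 0.0, 0.001]
ft_force: [3.2, -0.5, 4.3]
grip_width: 0.0116
grip_force: 35.0
```

```bash
python3 s.py
```

```text
11.9 [ 0.4959 -0.1457  0.1644] yaw 110.86 [ 3.17 -0.49  4.34] [-0.13 -0.74  0.23]
```

>>> {"api": "apply_moves", "payload": {
  "series": [
    {"offset": [0, 0, 0], "rot": [0, 0, -1]},
    {"offset": [0, 0, 0], "rot": [0, 0, -2]},
    {"offset": [0, 0, 0], "rot": [0, 0, -3]},
    {"offset": [0, 0, 0], "rot": [0, 0, -3]}
  ]
}}

```text
time: 12.3
position: [0.4952, -0.1458, 0.1644]
tool_rot: [0.589, 0.808, -0.0, 0.001]
ft_force: [2.5, -2.3, 6.5]
grip_width: 0.0119
grip_force: 35.0
```

```bash
python3 s.py
```

```text
12.3 [ 0.4952 -0.1458  0.1644] yaw 107.87 [ 2.54 -2.29  6.54] [-0.39 -0.57  0.28]
```

>>> {"api": "apply_moves", "payload": {
  "hand": 1,
  "series": [
    {"offset": [0, 0, 0], "rot": [0, 0, 0]},
    {"offset": [0, 0, 0], "rot": [0, 0, 0]},
    {"offset": [0, 0, 0], "rot": [0, 0, 0]},
    {"offset": [0, 0, 0], "rot": [0, 0, 0]},
    {"offset": [0, 0, 0], "rot": [0, 0, 0]},
    {"offset": [0, 0, 0], "rot": [0, 0, 0]},
    {"offset": [0, 0, 0], "rot": [0, 0, 0]},
    {"offset": [0, 0, 0], "rot": [0, 0, 0]},
    {"offset": [0, 0, 3], "rot": [0, 0, 0]},
    {"offset": [0, 0, 7], "rot": [0, 0, 0]},
    {"offset": [0, 0, 10], "rot": [0, 0, 0]},
    {"offset": [-2, 5, 10], "rot": [0, 0, 0]},
    {"offset": [-5, 9, 10], "rot": [0, 0, 0]},
    {"offset": [-5, 13, 10], "rot": [0, 0, 0]},
    {"offset": [-5, 18, 10], "rot": [0, 0, 0]},
    {"offset": [-5, 22, 10], "rot": [0, 0, 0]},
    {"offset": [-5, 22, 10], "rot": [0, 0, 0]}
  ]
}}

```text
time: 14.0
position: [0.4439, 0.0789, 0.2642]
tool_rot: [0.586, 0.81, 0.001, -0.001]
ft_force: [0.3, -1.7, -0.3]
grip_width: 0.0866
grip_force: 0.0
```

```bash
python3 s.py; python3 - <<'E'
from h import *
from rig import nets
out=[]
for c in C:
    im=vision.camera(c); cv2.imwrite(f"pics/{c}2.png",im[:,:,::-1]); b=im[:,:,::-1]
    for q in ("outer_collar","inner_bar","outer_lid","canister"):
        for d in nets.spot_point(c,q)[:3]:
            X=np.array(d["centre"])
            if X[1]<-.08: print(c,q,X.round(4),round(d["conf"],2))
    u=proj(c,[.495,-.145,.13])[0].astype(int)
    out.append(cv2.resize(b[u[1]-40:u[1]+40,u[0]-30:u[0]+30],(400,533),interpolation=cv2.INTER_CUBIC)); print(u)
cv2.imwrite("pics/locked.png",np.hstack(out))
E
```

```text
14.0 [0.4439 0.0789 0.2642] yaw 108.24 [ 0.28 -1.68 -0.26] [-0.01 -0.12 -0.06]
scene outer_lid [ 0.4956 -0.1454  0.1081] 0.57
scene canister [ 0.4943 -0.1421 -0.0011] 0.66
[357 163]
top outer_collar [ 0.4952 -0.1454  0.1406] 0.62
top inner_bar [ 0.4973 -0.1439  0.1703] 0.55
top outer_lid [ 0.4894 -0.1514  0.1105] 0.94
top canister [ 0.4936 -0.1457  0.    ] 0.78
[370 255]
```

View pics/locked.png

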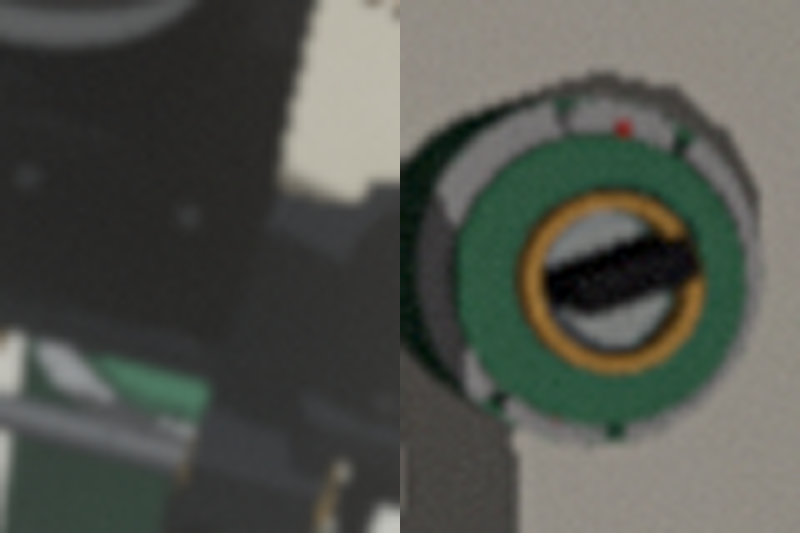

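The bar is turned 57° clockwise of the dots, so it is at the stop. The canister itself turned only about 5° in place. The crop shows the dot at (624,129), the bar at yaw −73°, and the collar concentric at (613,283). Next I grip the collar.

>>> {"api": "apply_moves", "payload": {
  "hand": 1,
  "series": [
    {"offset": [1, -5, 0], "rot": [0, 0, 0]},
    {"offset": [3, -10, 0], "rot": [0, 0, 0]},
    {"offset": [5, -14, 0], "rot": [0, 0, 0]},
    {"offset": [5, -18, 0], "rot": [0, 0, 0]},
    {"offset": [5, -22, 0], "rot": [0, 0, 0]},
    {"offset": [5, -22, 0], "rot": [0, 0, 0]},
    {"offset": [5, -22, -4], "rot": [0, 0, 0]},
    {"offset": [5, -22, -8], "rot": [0, 0, 0]},
    {"offset": [5, -22, -10.5], "rot": [0, 0, 0]},
    {"offset": [5, -22, -12], "rot": [0, 0, 0]},
    {"offset": [5, -22, -12], "rot": [0, 0, 0]},
    {"offset": [5, -22, -12], "rot": [0, 0, 0]}
  ]
}}

```text
time: 15.7
position: [0.495, -0.1449, 0.1442]
tool_rot: [0.589, 0.808, 0.0, -0.0]
ft_force: [0.2, 1.3, -0.3]
grip_width: 0.0869
grip_force: 0.0
```

```bash
python3 s.py
```

```text
15.7 [ 0.495  -0.1449  0.1442] yaw 107.89 [ 0.19  1.27 -0.33] [-0.03 -0.11 -0.  ]
```

>>> {"api": "apply_moves", "payload": {
  "hand": 0,
  "newtons": 20,
  "series": [
    {"offset": [0, 0, 0], "rot": [0, 0, 0]},
    {"offset": [0, 0, 0], "rot": [0, 0, 0]},
    {"offset": [0, 0, 0], "rot": [0, 0, 0]},
    {"offset": [0, 0, 0], "rot": [0, 0, 0]},
    {"offset": [0, 0, 0], "rot": [0, 0, 0]},
    {"offset": [0, 0, 0], "rot": [0, 0, 0]},
    {"offset": [0, 0, 0], "rot": [0, 0, 0]},
    {"offset": [0, 0, 0], "rot": [0, 0, 0]},
    {"offset": [0, 0, 0], "rot": [0, 0, 0]}
  ]
}}

```text
time: 16.6
position: [0.4949, -0.1452, 0.1442]
tool_rot: [0.589, 0.808, -0.0, -0.0]
ft_force: [-1.8, -0.1, 3.6]
grip_width: 0.05
grip_force: 20.0
```

```bash
python3 s.py
```

```text
16.6 [ 0.4949 -0.1452  0.1442] yaw 107.89 [-1.76 -0.12  3.64] [-0.03  0.19 -0.09]
```

>>> {"api": "apply_moves", "payload": {
  "series": [
    {"offset": [0, 0, 0.5], "rot": [0, 0, 0]},
    {"offset": [0, 0, 1], "rot": [0, 0, 0]},
    {"offset": [0, 0, 1.5], "rot": [0, 0, 0]},
    {"offset": [0, 0, 2], "rot": [0, 0, 0]},
    {"offset": [0, 0, 2], "rot": [0, 0, 0]}
  ]
}}

```text
time: 17.1
position: [0.4955, -0.1454, 0.1649]
tool_rot: [0.589, 0.808, 0.0, 0.001]
ft_force: [0.0, 0.4, -0.7]
grip_width: 0.0501
grip_force: 20.0
```

```bash
python3 s.py
```

```text
17.1 [ 0.4955 -0.1454  0.1649] yaw 107.89 [ 0.02  0.38 -0.72] [ 0.   -0.15 -0.04]
```

Clean: only the outer lid's weight is on the tool. Lifting to 10 cm.

>>> {"api": "apply_moves", "payload": {
  "series": [
    {"offset": [0, 0, 1], "rot": [0, 0, 0]},
    {"offset": [0, 0, 2], "rot": [0, 0, 0]},
    {"offset": [0, 0, 3], "rot": [0, 0, 0]},
    {"offset": [0, 0, 4], "rot": [0, 0, 0]},
    {"offset": [0, 0, 5], "rot": [0, 0, 0]},
    {"offset": [0, 0, 6], "rot": [0, 0, 0]},
    {"offset": [0, 0, 7], "rot": [0, 0, 0]},
    {"offset": [0, 0, 7.6], "rot": [0, 0, 0]},
    {"offset": [0, 0, 8], "rot": [0, 0, 0]},
    {"offset": [0, 0, 8], "rot": [0, 0, 0]},
    {"offset": [0, 0, 8], "rot": [0, 0, 0]},
    {"offset": [0, 0, 8], "rot": [0, 0, 0]}
  ]
}}

```text
time: 18.3
position: [0.4947, -0.145, 0.2436]
tool_rot: [0.589, 0.808, -0.0, -0.001]
ft_force: [1.0, -0.5, -0.7]
grip_width: 0.0498
grip_force: 20.0
```

```bash
python3 s.py; python3 - <<'E'
from h import *
im=vision.camera("scene")[:,:,::-1]; u=proj("scene",[.495,-.145,.17])[0].astype(int)
cv2.imwrite("pics/end.png",cv2.resize(im[u[1]-75:u[1]+75,u[0]-75:u[0]+75],(600,600),interpolation=cv2.INTER_CUBIC))
E
```

```text
18.3 [ 0.4947 -0.145   0.2436] yaw 107.89 [ 1.   -0.51 -0.66] [-0.04 -0.15 -0.03]
```

View pics/end.png

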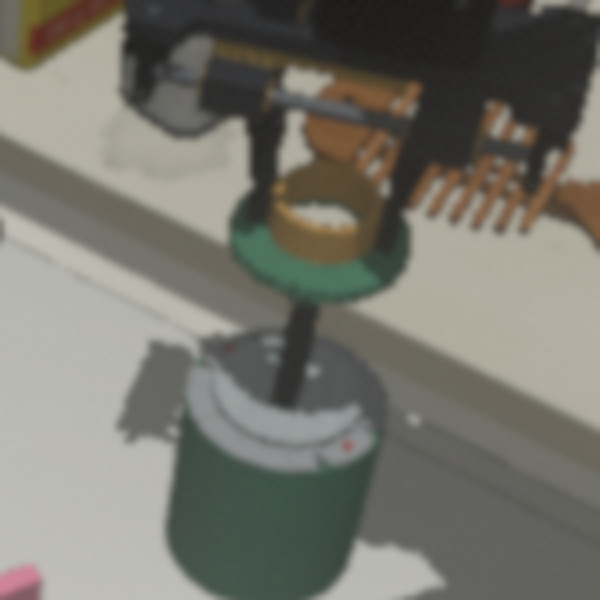

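The crop shows the green outer lid held level at (320,245). The steel inner lid is seated in the canister with its bar upright at (295,355), and the red dot is at (347,445). Handing in.

```bash
python3 -c "
from rig import hand_in; print(hand_in())"
```

```text
the job is handed in; nothing more can be done
None
```

Job handed in at about 18 s: the inner lid is seated and turned to its stop, and the outer lid is held level about 10 cm above where it sat; the canister stayed in place but twisted about 5° when the bar reached its stop.

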